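# Change over the test-piece trays

## Task

Two small tray slides stand side by side on the table. First push the tray with the cube fully home; then hook a fingertip behind the upright lip of the tray with the cylinder and draw it out to its stop. Do not pinch the lips, do not touch the two castings and leave them standing in their pockets, and leave the things round about where they are.

Things in the scene. Friction and masses are not known exactly. Their poses are not given: they have to be found in the camera images.
- cube_slide: plywood base board (165 x 76 x 12 mm) of the tray that holds the cube, screwed to the table, with two aluminium channel rails 28 mm high. Origin: on the table, mid-width, 60 mm from the board's robot-side end and 105 mm from its far end; x points along the rails away from the robot, z up. The tray draws out along -x.
- cyl_slide: base board of the tray that holds the cylinder: same make, origin and axes as cube_slide. The two slides stand beside one another, either one on the left. Both trays are alike: 60 mm wide, the top of the floor 18 mm above the table, an upright lip across the robot-side end, the casting's pocket at the far end.
- cube_tray (a joint): the cube's tray, starts part-way out: m; 0 = pushed home against the back stop, grows as the tray is drawn out along the slide's -x axis (towards the robot), 0.09 = front stop. Friction about 2 N plus 6 N s/m drag; it stays where it is left.
- cyl_tray (a joint): the cylinder's tray, starts home or nearly home: m; 0 = pushed home against the back stop, grows as the tray is drawn out along the slide's -x axis (towards the robot), 0.09 = front stop. Friction about 2 N plus 6 N s/m drag; it stays where it is left.
- cube_lip_top (a point): middle of the top edge of the cube tray's lip, 56 mm above the table, on the centre plane of the 4 mm strip (2 mm from its back face, 10 mm from the outer, robot-side face of its plywood facing). The strip (cube_tray_c0, its bead _c1) is 60 mm wide, the facing (_c2) 64 mm and 5 mm lower. Behind the lip the tray floor is bare for 60 mm, without side walls, up to the pocket's wall.
- cyl_lip_top (a point): the same point on the cylinder tray's lip, 56 mm above the table; the same 60 mm of bare floor behind that lip
- cube_pocket (a point): centre of the pocket floor of the cube's tray (101 mm behind cube_lip_top, 18 mm above the table); the pocket is 70 mm long (along the rails) and 50 mm wide inside, its plywood walls 4 mm thick, rim 30 mm above the table
- cyl_pocket (a point): centre of the pocket floor of the cylinder's tray (101 mm behind cyl_lip_top); the same pocket
- cast_cube: grey-black mottled concrete test cube, 45 mm, loose in its pocket; origin at the centre of its underside, z up
- cast_cylinder: grey concrete test cylinder, 40 mm across, 60 mm tall, standing loose in its pocket; origin at the centre of its underside, z up
- timer: bystander: white wind-up timer, 68 mm across, 42 mm tall, with a black dial; origin at the centre of its underside
- jar: bystander: pigment jar with a black screw cap, 44 mm across, 50 mm tall; origin at the centre of its underside
- tealight: bystander: speckled cast tealight holder, 62 mm across, 38 mm tall; origin at the centre of its underside
- clamp_jig: toggle clamp on a 130 x 220 mm plywood board left of the slides, always in the same place, up to 103 mm tall; its lever points to the right (-y), its tip 150 mm from the origin; keep clear of it
Not all that is in view belongs to the job. Leave any orange or turquoise look-alike of the cast_cube alone.

How it is judged:
By the outcome, as a careful person would: the job done as asked, in the order asked, and still so for the second after the job is handed in, with the robot touching nothing.
It also fails if it takes over 48 s, if anything falls off the work surface, if the arm or the gripper's body presses on something with over 40 N, if the wrist force passes 120 N, or if a joint passes its speed limit or range.

## Robot

A 6-joint arm with a two-finger parallel gripper is mounted at the origin on a cart in front of the work surface, level with it; the furniture and walls round the work are solid. World frame = base frame: x ahead of the robot, y to its left, z up, the work surface at z = 0. Lengths are in m, angles in rad, forces in N, time in s.
With the tool pointing down it reaches from about 0.35 to 1 m from the base axis. Payload 7.1 kg.
Tool frame: the origin (TCP) lies midway between the tips of the shut fingers; the grasp point (between the pads) lies 19 mm behind it; z points along the fingers, y is the line along which they close (so a half turn about z gives the same grasp; the last joint's range is limited). The gripper opens to 85 mm and grips with 20 to 120 N. Pads are 22 mm wide; open, the fingers measure 114 mm over their backs; the gripper's body (76 mm by 85 mm) begins 54 mm behind the grasp point. The pads swing forward as they close: fully open they stand 13 mm farther back than shut.
Start: joints at [-1.292, 0.423, 1.63, -0, 1.089, -0.019], TCP at [0.183, -0.597, 0.195] pointing down, gripper open.
Joint ranges: [-3, 3], [-0.9, 2.11], [0.09, 2.58], [-1.31, 4.45], [0.11, 2.69], [-2.54, 2.54]. Speed limits (rad/s): [2.39, 2.39, 3.01, 3.14, 3.14, 3.14].

## Interface

Orientations are given as a unit quaternion [w, x, y, z].
In Python, from cell import manip gives the robot as it stands. The module is installed in compiled form; this text tells all that it offers.
- The arm moves only by the tool send_rows, never from a script. Its argument "motion" is a list of rows, each a list of 7 numbers: the shift along the tool's x, y, z in mm, then the turn, a rotation vector about the tool's x, y, z in degrees, then the finger opening in mm, from 0 to 85.4. A call has 1 to 12 rows; each row is the pose to reach, as a shift and turn from the pose commanded when the call began, along the tool's axes at that moment; what a row does not reach only later rows make up. A row lasts 1/8 s, in which the tool goes at most 62.5 mm and 10.7 degrees, less where a joint would pass 70% of its speed; a pose out of reach is approached as far as the arm can. A call with a gripper value outside its range is refused whole. The fingers move at their own pace and stop on an object; the grip force is fixed at half the most. Time passes only in rows, so rows that repeat a pose let the fingers close. It gives the time, the measured TCP pose, the force, the opening and the grip force at its end, in the units of the state.
- manip.observe(): the state, without advancing time (a new reading comes with each control period).
- manip.snapshot(name): name is "scene" or "top" or "wrist"; returns a dict with "img" (420x560x3 uint8, red, green, blue), "range_z" (420x560 float32, m along the optical axis (not along the pixel's ray), 0 where there is no reading), "vfov" (degrees; the focal length in pixels is half the picture's height over the tangent of half this angle, whatever the lens; pixels are square), "cx", "cy" (the principal point, pixels), "position" and "attitude" of the camera in the world. Camera axes: x right, y up, looking along -z (the intrinsics and any distortion apply to the point x, -y, -z); pixel columns grow to the right and rows downward; lengths in m; the calibration is good to about 2 mm. A picture is of the moment at which its call begins.
- manip.job_done(): hands the job in; it is judged then, once.
The state is a dict: "time_s": time; "q": joint angles; "joint_vel": joint speeds; "tau": joint torques, N m; "eef_pos": TCP position; "tcp_rot": TCP orientation; "wrist_force": force on the tool from outside, world axes, zero at the start; "moment": the same for the moment, N m; "gripper_width": opening from 0.0 (shut) to 1.0 (fully open); "finger_force": force on a finger pad.
Only numpy, scipy, OpenCV 4.12 (cv2) and the standard library are available. Lean on these libraries where they do the work, as an engineer would, in place of code of your own. Each camera call takes 0.05 s, during which the arm holds its last target. There are 200 camera calls.

## Working session

There is one attempt and no reset: what is moved stays moved. The work goes in short steps, Python scripts to look and compute and a tool call to move; the robot and the scene stay as the last step left them, time stands still between calls to the robot, and variables do not carry over. Pictures are saved under pics/ and viewed, at most 10 in all, crops included, and the job is handed in when it is done.

Besides the shell and the picture viewer there is one more tool, called after "Emit:" as name(argument=value, ...), one argument or row to a line, values as JSON. send_rows: Moves the arm, as the interface text tells. Its arguments: {"type":"object","properties":{"motion":{"type":"array","items":{"type":"array","items":{"type":"number"}}}},"required":["motion"]}

```bash
mkdir -p pics; cat > h.py <<'E'
import numpy as np, cv2, pickle
from cell import manip
from scipy.spatial.transform import Rotation as R
def rot(q): return R.from_quat([q[1],q[2],q[3],q[0]]).as_matrix()
def snap(n,name):
    s=manip.snapshot(n); pickle.dump(s,open(f'pics/{name}.pkl','wb')); cv2.imwrite(f'pics/{name}.png',s['img'][:,:,::-1]); return s
def load(name): return pickle.load(open(f'pics/{name}.pkl','rb'))
def cloud(s):
    f=s['img'].shape[0]/2/np.tan(np.radians(s['vfov']/2)); z=s['range_z']
    v,u=np.mgrid[:z.shape[0],:z.shape[1]]
    p=np.stack([(u-s['cx'])/f*z,-(v-s['cy'])/f*z,-z],-1)
    return p@rot(s['attitude']).T+np.array(s['position'])
E
python3 - <<'E'
from h import *
for n in('scene','top','wrist'):
    s=snap(n,n+'0'); print(n,{k:v for k,v in s.items() if k not in('img','range_z')},(s['range_z']>0).mean())
print(manip.observe())
a=cv2.imread('pics/scene0.png');b=cv2.imread('pics/top0.png')
E
```

```text
scene {'vfov': 46.68197033705066, 'cx': 284.0444000620262, 'cy': 200.0015749986897, 'position': array([0.20520217, 0.48473455, 0.71679808]), 'attitude': array([-0.27153209, -0.09932632,  0.35970057,  0.88714154])} 0.9960969387755102
top {'vfov': 57.394037199846096, 'cx': 277.6481272756818, 'cy': 206.24011548392184, 'position': array([ 0.48875489, -0.08076264,  0.90533594]), 'attitude': array([ 0.71366739,  0.01894107, -0.01171082, -0.70013066])} 0.9960246598639456
wrist {'vfov': 61.68450725466994, 'cx': 282.2269708493044, 'cy': 209.30249319395, 'position': array([ 0.25992251, -0.57407632,  0.37323503]), 'attitude': array([ 0.79432817, -0.12590877,  0.09422416, -0.58678067])} 0.9958078231292516
{'time_s': 0.15, 'q': array([-1.29199895e+00,  4.23746544e-01,  1.63049852e+00,  1.08532313e-05,
        1.08855987e+00, -1.90140359e-02]), 'joint_vel': array([-0.00066319, -0.00190977, -0.0021877 , -0.00186285, -0.00109452,
       -0.00116013]), 'tau': array([ 8.73449535e-04, -5.57770765e+01, -2.82018811e+01, -3.57214537e-05,
        4.78003698e-03, -3.59314626e-06]), 'eef_pos': array([ 0.18328653, -0.59704308,  0.1942798 ]), 'tcp_rot': array([-6.01653475e-04,  9.88934207e-01,  1.48353520e-01, -7.37452026e-05]), 'wrist_force': array([-0.06277788,  0.55806093,  0.7468073 ]), 'moment': array([-0.02036178,  0.03779398,  0.00444798]), 'finger_force': 0.0, 'gripper_width': 1.0018167808566667}
```

View pics/top0.png

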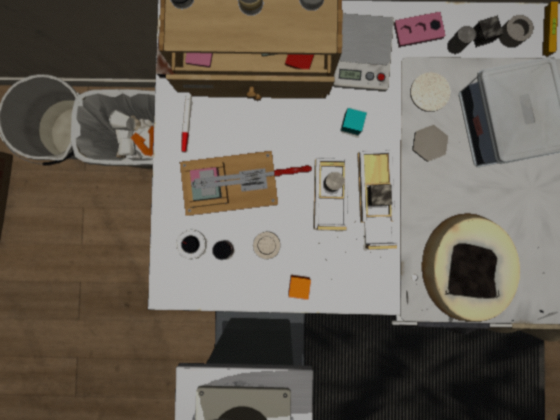

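View pics/scene0.png

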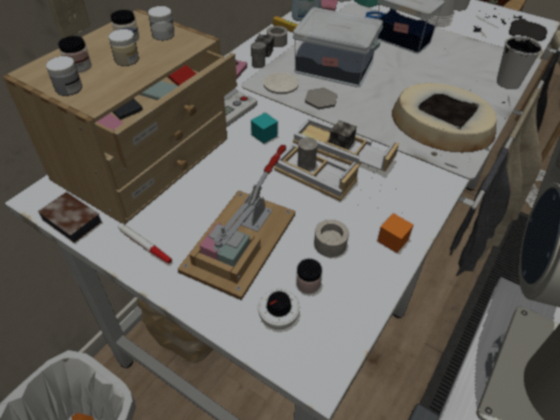

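The top view shows the cylinder slide at about (331,195) and the cube slide to its right at about (378,200), with the cube tray drawn out. The clamp lever tip is at (310,168). The orange and turquoise cubes are look-alikes. Next I'll measure with depth.

```bash
python3 - <<'E'
from h import *
for n in('top0','scene0'):
    s=load(n);P=cloud(s)
    if n=='top0': print('table z',[np.round(P[v,u],3) for u,v in((270,290),(200,130),(350,270))], 'cyl',P[180,333],'cube',P[193,380])
    m=(P[...,0]>.38)&(P[...,0]<.8)&(P[...,1]>-.4)&(P[...,1]<-.1)&(P[...,2]>.044)&(P[...,2]<.075)
    k,l,st,c=cv2.connectedComponentsWithStats(m.astype(np.uint8))
    for i in range(1,k):
        if st[i,4]>5:
            q=P[l==i]; print(n,st[i],np.round(q.min(0),3),np.round(q.max(0),3),np.round(np.median(q,0),3))
s=load('top0');c=s['img'][140:260,285:415,::-1];a=cv2.resize(c,None,fx=5,fy=5,interpolation=cv2.INTER_CUBIC)
cv2.imwrite('pics/c1.png',a)
c=load('scene0')['img'][110:210,260:410,::-1];cv2.imwrite('pics/c2.png',cv2.resize(c,None,fx=5,fy=5,interpolation=cv2.INTER_CUBIC))
E
```

```text
table z [array([ 0.331, -0.057, -0.001]), array([ 0.707,  0.118, -0.001]), array([ 0.382, -0.244, -0.001])] cyl [ 0.58359755 -0.19050707  0.07808262] cube [ 0.55849373 -0.29571699  0.06376483]
top0 [344 108  22  23 251] [ 0.701 -0.266  0.044] [ 0.752 -0.218  0.049] [ 0.727 -0.24   0.045]
top0 [324 176  13  16  37] [ 0.563 -0.2    0.044] [ 0.592 -0.174  0.075] [ 0.57  -0.178  0.062]
top0 [369 185  23  21 460] [ 0.532 -0.321  0.044] [ 0.577 -0.275  0.067] [ 0.554 -0.296  0.062]
top0 [318 224  29   6 154] [ 0.477 -0.225  0.047] [ 0.488 -0.162  0.059] [ 0.482 -0.19   0.052]
top0 [368 243  29   7 159] [ 0.435 -0.336  0.044] [ 0.449 -0.274  0.057] [ 0.442 -0.303  0.051]
scene0 [252 113  26  16 178] [ 0.7   -0.267  0.044] [ 0.75  -0.216  0.048] [ 0.725 -0.24   0.045]
scene0 [203 115  24  29 295] [ 0.782 -0.181  0.044] [ 0.789 -0.1    0.075] [ 0.785 -0.137  0.061]
scene0 [330 120  28  25 436] [ 0.531 -0.322  0.044] [ 0.578 -0.273  0.066] [ 0.552 -0.289  0.062]
scene0 [383 141  17  21 155] [ 0.434 -0.337  0.044] [ 0.449 -0.272  0.058] [ 0.441 -0.3    0.051]
scene0 [298 147  20  17 217] [ 0.562 -0.204  0.044] [ 0.599 -0.172  0.075] [ 0.574 -0.178  0.06 ]
scene0 [340 162  20  24 192] [ 0.475 -0.225  0.044] [ 0.489 -0.16   0.058] [ 0.482 -0.188  0.051]
```

View pics/c1.png

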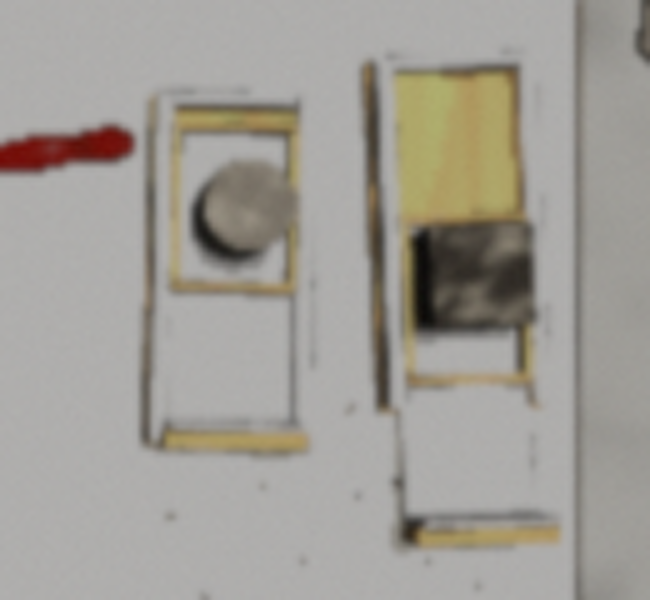

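View pics/c2.png

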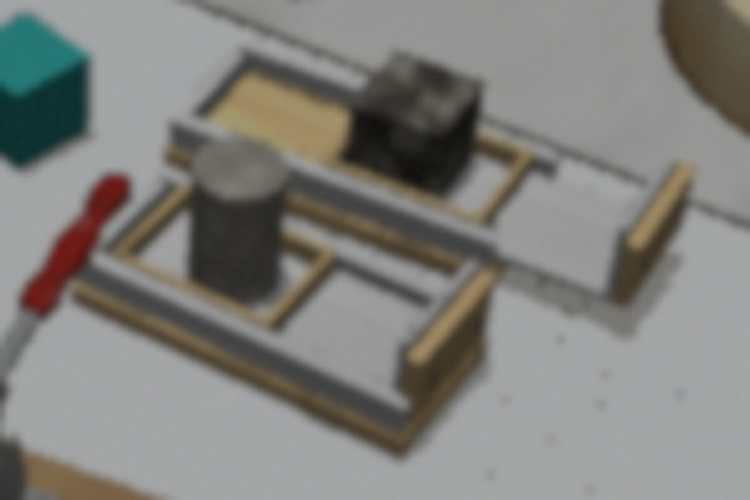

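The crops show both lips: cylinder lip at crop px (235,440), cube lip at (487,533). Both have bare floor behind them, and the castings stand in their pockets. Next I'll work out the slide axes.

```bash
cat >> h.py <<'E'
def goto(p,yaw):
    "shift (mm, tool axes) and turn (deg, about tool axes) from present measured pose to p, tool down with tool x at yaw (rad)"
    o=manip.observe(); T=rot(o['tcp_rot'])
    c,s=np.cos(yaw),np.sin(yaw); G=np.array([[c,s,0],[s,-c,0],[0,0,-1]])
    return np.round(T.T@(np.array(p)-o['eef_pos'])*1000,1),np.round(np.degrees(R.from_matrix(T.T@G).as_rotvec()),2)
E
python3 - <<'E'
from h import *
for n in('top0','scene0'):
    P=cloud(load(n)).reshape(-1,3)
    for nm,x0,y0,z in(('cyl',.482,-.19,(.048,.06)),('cube',.442,-.303,(.048,.06))):
        q=P[(abs(P[:,0]-x0)<.02)&(abs(P[:,1]-y0)<.045)&(P[:,2]>z[0])&(P[:,2]<z[1])]
        vx,vy,cx,cy=cv2.fitLine(q[:,:2].astype(np.float32),cv2.DIST_HUBER,0,.01,.01).ravel()
        t=q[:,:2]@[vx,vy]; mid=(t.min()+t.max())/2-np.array([cx,cy])@[vx,vy]
        print(n,nm,len(q),'mid',cx+vx*mid,cy+vy*mid,'len',np.ptp(t),'yaw deg',np.degrees(np.arctan(-vx/vy)),'z95',np.percentile(q[:,2],[50,95,99]))
        # rails : height 22-31mm outside
        q=P[(P[:,0]>x0+.02)&(P[:,0]<x0+.17)&(abs(P[:,1]-y0)<.055)&(P[:,2]>.023)&(P[:,2]<.032)]
        print('  rails y range', q[:,1].min(),q[:,1].max(),q[:,0].min(),q[:,0].max())
        w=[]
        for xa in np.arange(x0+.03,x0+.15,.01):
            r=q[abs(q[:,0]-xa)<.005]
            if len(r)>3: w.append((xa,r[:,1].min(),r[:,1].max()))
        w=np.array(w); print('  edge yaw deg',[np.degrees(np.arctan(np.polyfit(w[:,0],w[:,i],1)[0])) for i in(1,2)], np.round(w[[0,-1]],3).tolist())
    q=P[(P[:,0]>.56)&(P[:,0]<.64)&(P[:,1]>-.18)&(P[:,1]<-.1)&(P[:,2]>.03)]
    print('lever',q.min(0),q.max(0))
yaw=-0.0
for nm in('cube','cyl'): pass
print(goto((.40,-.307,.12),0.05))
E
```

```text
top0 cyl 149 mid 0.48230477244199116 -0.1934142017843217 len 0.0625264133201415 yaw deg -0.31668603 z95 [0.05223364 0.05698286 0.05816233]
  rails y range -0.23001172862424984 -0.15624629451385133 0.502766933017063 0.6398820783787239
  edge yaw deg [np.float64(-0.8716804249104547), np.float64(-0.8258497035639728)] [[0.512, -0.228, -0.157], [0.622, -0.229, -0.158]]
top0 cube 151 mid 0.44211136686970237 -0.3047065463548195 len 0.06233471818209463 yaw deg 1.9780271 z95 [0.05124615 0.05654976 0.05717254]
  rails y range -0.337838115807365 -0.25976992856353126 0.4967311718904526 0.6118490897234371
  edge yaw deg [np.float64(2.8805460776492904), np.float64(3.1443792156297707)] [[0.502, -0.338, -0.265], [0.582, -0.333, -0.261]]
lever [ 0.56092984 -0.17999766  0.03003064] [ 0.63665817 -0.10090882  0.10587855]
scene0 cyl 164 mid 0.4831672102882734 -0.19286087082661943 len 0.06373703315736509 yaw deg -0.2173136 z95 [0.05119197 0.0567622  0.05790273]
  rails y range -0.23225822864032936 -0.1550669020318956 0.5021080855267765 0.6409657061824691
  edge yaw deg [np.float64(24.644493722801755), np.float64(0.07773349136682542)] [[0.512, -0.232, -0.155], [0.622, -0.225, -0.155]]
scene0 cube 136 mid 0.44237976164304843 -0.30459774751834673 len 0.0648503945956797 yaw deg 3.2168593 z95 [0.05119197 0.05695803 0.05764494]
  rails y range -0.3391771200160964 -0.26050606789349423 0.496035073771449 0.6119052828587973
  edge yaw deg [np.float64(42.56831479715654), np.float64(2.274875137523553)] [[0.502, -0.339, -0.264], [0.582, -0.291, -0.261]]
lever [ 0.56094028 -0.17999725  0.03002161] [ 0.62358116 -0.10021692  0.10368295]
(array([ 292.3, -213.6,   74.5]), array([-7.00e-02,  1.00e-02,  1.42e+01]))
```

Emit:
send_rows(
  motion=[
    [30,-20,5,0,0,2,0],
    [70,-50,15,0,0,4,0],
    [110,-80,30,0,0,6,0],
    [150,-110,40,0,0,8,0],
    [190,-140,50,0,0,10,0],
    [230,-170,60,0,0,12,0],
    [265,-195,70,0,0,14.2,0],
    [285,-210,75,0,0,14.2,0],
    [292,-213.6,75,0,0,14.2,0],
    [292,-213.6,75,0,0,14.2,0],
  ],
)

```text
time_s: 1.4
eef_pos: [0.4001, -0.3079, 0.1201]
tcp_rot: [0.0, 1.0, 0.025, 0.0]
wrist_force: [-0.8, -0.0, 0.4]
gripper_width: 0.002
finger_force: 0.0
```

```bash
python3 - <<'E'
from h import *
o=manip.observe();print(o['eef_pos'],o['time_s'],o['gripper_width'],o['wrist_force'],goto((.40,-.3067,.034),.049))
E
```

```text
[ 0.40008242 -0.30786643  0.12007831] 1.4 0.0024518864653945063 [-0.8269221  -0.00912833  0.40149648] (array([-0. , -1.2, 86.1]), array([ 0.02, -0.01,  0.1 ]))
```

Emit:
send_rows(
  motion=[
    [0,-1,30,0,0,0,0],
    [0,-1,60,0,0,0,0],
    [0,-1,80,0,0,0,0],
    [0,-1,86,0,0,0,0],
    [0,-1,86,0,0,0,0],
    [6,-1,86,0,0,0,0],
    [12,-1,86,0,0,0,0],
    [17,-1,86,0,0,0,0],
    [22,-1,86,0,0,0,0],
    [27,-1,86,0,0,0,0],
    [32,-1,86,0,0,0,0],
  ],
)

```text
time_s: 2.78
eef_pos: [0.4321, -0.3049, 0.0339]
tcp_rot: [-0.0, 1.0, 0.025, -0.0]
wrist_force: [-0.9, 0.2, -0.1]
gripper_width: -0.001
finger_force: 0.0
```

```bash
python3 - <<'E'
from h import *
s=snap('top','top1'); P=cloud(s).reshape(-1,3)
q=P[(abs(P[:,0]-.46)<.05)&(abs(P[:,1]+.305)<.045)&(P[:,2]>.048)&(P[:,2]<.06)];print(len(q),np.median(q,0),q.min(0),q.max(0))
w=snap('wrist','wrist1')
a=cv2.hconcat([cv2.resize(s['img'][130:270,275:415],(400,400)),cv2.resize(w['img'],(400,400))]);cv2.imwrite('pics/v1.png',a[:,:,::-1])
E
```

```text
67 [ 0.44400238 -0.29005825  0.05347951] [ 0.43685796 -0.3138462   0.04838184] [ 0.44693    -0.2729984   0.05836654]
```

View pics/v1.png

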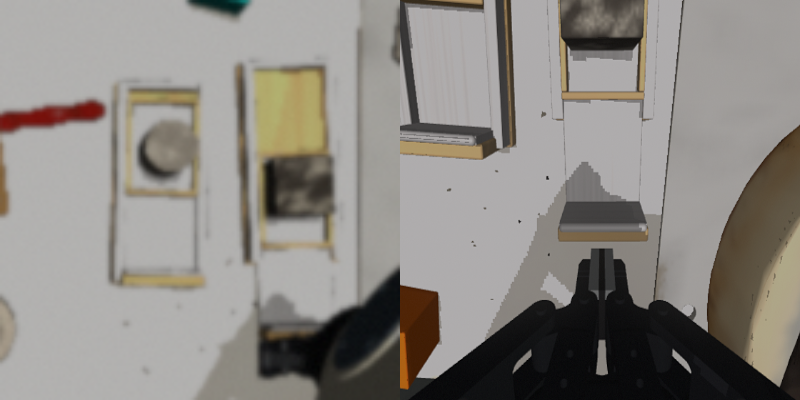

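The fingertip sits just in front of the lip's facing and is centred on it; there's no contact yet. I'll keep pushing.

Emit:
send_rows(
  motion=[
    [4,0,0,0,0,0,0],
    [8,0,0,0,0,0,0],
    [12,0,0,0,0,0,0],
    [16,0,0,0,0,0,0],
    [20,0,0,0,0,0,0],
    [24,0,0,0,0,0,0],
    [28,0,0,0,0,0,0],
    [32,0,0,0,0,0,0],
  ],
)

```text
time_s: 3.88
eef_pos: [0.464, -0.3034, 0.0339]
tcp_rot: [0.0, 1.0, 0.025, 0.0]
wrist_force: [0.4, 0.4, 1.1]
gripper_width: -0.001
finger_force: 0.0
```

```bash
cat >m.py <<'E'
from h import *
import sys
s=snap('top',sys.argv[1]); P=cloud(s).reshape(-1,3)
for nm,y0,x0,x1 in(('cube',-.302,.42,.52),('cyl',-.193,.37,.5)):
    q=P[(P[:,0]>x0)&(P[:,0]<x1)&(abs(P[:,1]-y0)<.045)&(P[:,2]>.048)&(P[:,2]<.06)];print(nm,len(q),np.median(q,0),q.min(0),q.max(0))
print(manip.observe()['wrist_force'])
E
python3 m.py top2
```

```text
cube 63 [ 0.43964341 -0.28934187  0.05119713] [ 0.43464307 -0.3070706   0.04826217] [ 0.44456286 -0.2728863   0.05803357]
cyl 143 [ 0.48218343 -0.18835407  0.05161681] [ 0.47680507 -0.22443573  0.0484665 ] [ 0.4884025 -0.1620002  0.059273 ]
[ 0.72190418 -1.10320663 -0.07283242]
```

```bash
python3 - <<'E'
from h import *
s=load('top2'); w=snap('wrist','wrist2')
a=cv2.hconcat([cv2.resize(s['img'][130:270,275:415],(400,400)),cv2.resize(w['img'],(400,400))]);cv2.imwrite('pics/v2.png',a[:,:,::-1])
o=manip.observe();print(o['eef_pos'],o['q'])
E
```

```text
[ 0.46426143 -0.30345124  0.03396342] [-6.00382511e-01  5.57673081e-01  1.87615406e+00  2.15105944e-05
  7.07343157e-01  9.20171541e-01]
```

View pics/v2.png

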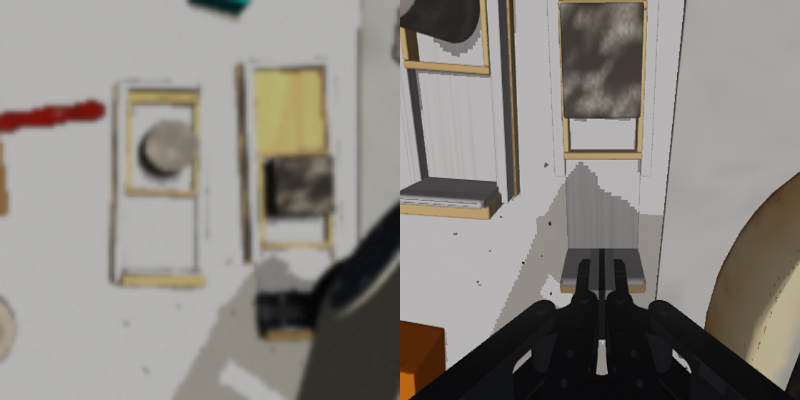

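```bash
python3 - <<'E'
from h import *
for n in('wrist1','wrist2'):
    s=load(n);P=cloud(s);print(n,s['position'])
    # column through fingers centre and through lip side
    for u in (140,132,170):
        print(u,[(v,*np.round(P[v,u]*1000).astype(int)) for v in range(205,345,8)])
P=cloud(load('top2'))
for v in range(228,256,2): print(v,[tuple(np.round(P[v,u]*1000).astype(int)) for u in(366,371,376,381,386)])
E
```

```text
wrist1 [ 0.51269878 -0.30136596  0.21303895]
140 [(205, np.int64(441), np.int64(-214), np.int64(0)), (213, np.int64(436), np.int64(-214), np.int64(0)), (221, np.int64(431), np.int64(-214), np.int64(1)), (229, np.int64(425), np.int64(-213), np.int64(0)), (237, np.int64(419), np.int64(-213), np.int64(0)), (245, np.int64(414), np.int64(-212), np.int64(0)), (253, np.int64(408), np.int64(-212), np.int64(0)), (261, np.int64(402), np.int64(-212), np.int64(0)), (269, np.int64(396), np.int64(-211), np.int64(1)), (277, np.int64(390), np.int64(-210), np.int64(-1)), (285, np.int64(384), np.int64(-210), np.int64(0)), (293, np.int64(378), np.int64(-210), np.int64(0)), (301, np.int64(370), np.int64(-209), np.int64(-1)), (309, np.int64(364), np.int64(-208), np.int64(-1)), (317, np.int64(358), np.int64(-208), np.int64(0)), (325, np.int64(350), np.int64(-207), np.int64(-1)), (333, np.int64(344), np.int64(-207), np.int64(0)), (341, np.int64(338), np.int64(-207), np.int64(1))]
132 [(205, np.int64(441), np.int64(-209), np.int64(0)), (213, np.int64(436), np.int64(-209), np.int64(1)), (221, np.int64(430), 
[... 7270 characters left out ...]
), np.int64(-281), np.int64(-1)), (np.int64(429), np.int64(-292), np.int64(-1)), (np.int64(430), np.int64(-304), np.int64(0)), (np.int64(430), np.int64(-315), np.int64(1)), (np.int64(455), np.int64(-224), np.int64(378))]
252 [(np.int64(424), np.int64(-280), np.int64(0)), (np.int64(425), np.int64(-292), np.int64(-2)), (np.int64(425), np.int64(-305), np.int64(-4)), (np.int64(425), np.int64(-316), np.int64(-1)), (np.int64(452), np.int64(-224), np.int64(381))]
254 [(np.int64(420), np.int64(-281), np.int64(-3)), (np.int64(420), np.int64(-292), np.int64(0)), (np.int64(420), np.int64(-304), np.int64(-1)), (np.int64(420), np.int64(-316), np.int64(-3)), (np.int64(450), np.int64(-222), np.int64(387))]
```

```bash
python3 - <<'E'
from h import *
for n in('wrist1','wrist2'):
    P=np.round(cloud(load(n))*1000).astype(int)
    for u in (235,272,292): print(n,u,[P[v,u].tolist() for v in range(205,330,8)])
E
```

```text
wrist1 235 [[450, -277, 18], [513, -301, 213], [447, -279, 35], [446, -281, 45], [446, -282, 55], [440, -281, 52], [435, -281, 51], [405, -275, -1], [399, -275, 0], [393, -275, -1], [387, -275, 0], [381, -275, 0], [374, -275, -1], [368, -275, 0], [361, -275, 0], [439, -289, 113]]
wrist1 272 [[452, -298, 19], [447, -299, 21], [447, -299, 34], [448, -299, 46], [448, -300, 57], [441, -300, 51], [436, -300, 50], [443, -300, 74], [444, -301, 82], [443, -301, 88], [444, -301, 95], [444, -301, 100], [443, -301, 105], [445, -301, 112], [445, -301, 116], [444, -302, 120]]
wrist1 292 [[452, -310, 18], [448, -310, 22], [448, -310, 35], [448, -310, 46], [448, -309, 56], [441, -310, 50], [437, -310, 51], [444, -309, 74], [444, -309, 82], [444, -309, 89], [444, -309, 95], [444, -308, 101], [444, -308, 105], [445, -308, 112], [445, -308, 116], [446, -308, 122]]
wrist2 235 [[482, -275, 18], [478, -276, 19], [473, -276, 19], [467, -275, 18], [462, -276, 18], [456, -275, 17], [451, -276, 17], [446, -276, 18], [446, -277, 29], [447, -278, 39], [446, -279, 46], [447, -280, 55], [439, -280, 51], [399, -274, -1], [393, -274, -1], [471, -288, 114]]
wrist2 272 [[483, -297, 18], [478, -297, 17], [473, -297, 18], [468, -297, 18], [463, -298, 19], [458, -298, 18], [453, -298, 18], [476, -299, 75], [476, -299, 82], [476, -299, 89], [476, -299, 96], [476, -299, 101], [475, -300, 105], [477, -300, 112], [476, -300, 116], [477, -300, 121]]
wrist2 292 [[484, -308, 19], [479, -309, 19], [474, -309, 17], [469, -309, 17], [464, -310, 18], [458, -310, 17], [453, -310, 17], [476, -307, 75], [477, -307, 83], [475, -307, 88], [476, -307, 95], [476, -307, 101], [476, -307, 106], [477, -306, 112], [477, -306, 116], [476, -306, 120]]
```

The depth data puts the fingertips at z ≈ 0.07, although the TCP reads 0.034, and the lip hasn't moved. I'll check this from the scene camera before going lower.

```bash
python3 - <<'E'
from h import *
s=snap('scene','scene2');P=cloud(s)
m=(abs(P[...,0]-.464)<.03)&(abs(P[...,1]+.303)<.03)&(P[...,2]>.06)&(P[...,2]<.2)
q=P[m];print(len(q)); 
for a in np.arange(.06,.12,.006):
    r=q[(q[:,2]>=a)&(q[:,2]<a+.006)]
    if len(r):print(round(a,3),len(r),np.round(r.min(0),3),np.round(r.max(0),3))
c=s['img'][90:210,270:430,::-1];cv2.imwrite('pics/v3.png',cv2.resize(c,None,fx=5,fy=5))
E
```

```text
461
0.066 6 [ 0.458 -0.3    0.069] [ 0.471 -0.297  0.071]
0.072 13 [ 0.453 -0.306  0.073] [ 0.474 -0.291  0.078]
0.078 27 [ 0.453 -0.311  0.078] [ 0.474 -0.29   0.083]
0.084 27 [ 0.453 -0.31   0.084] [ 0.475 -0.288  0.09 ]
0.09 28 [ 0.453 -0.305  0.09 ] [ 0.475 -0.287  0.096]
0.096 31 [ 0.453 -0.311  0.096] [ 0.475 -0.287  0.102]
0.102 6 [ 0.453 -0.307  0.102] [ 0.471 -0.289  0.106]
0.108 5 [ 0.451 -0.312  0.108] [ 0.453 -0.292  0.114]
0.114 30 [ 0.45  -0.328  0.114] [ 0.469 -0.273  0.12 ]
```

View pics/v3.png

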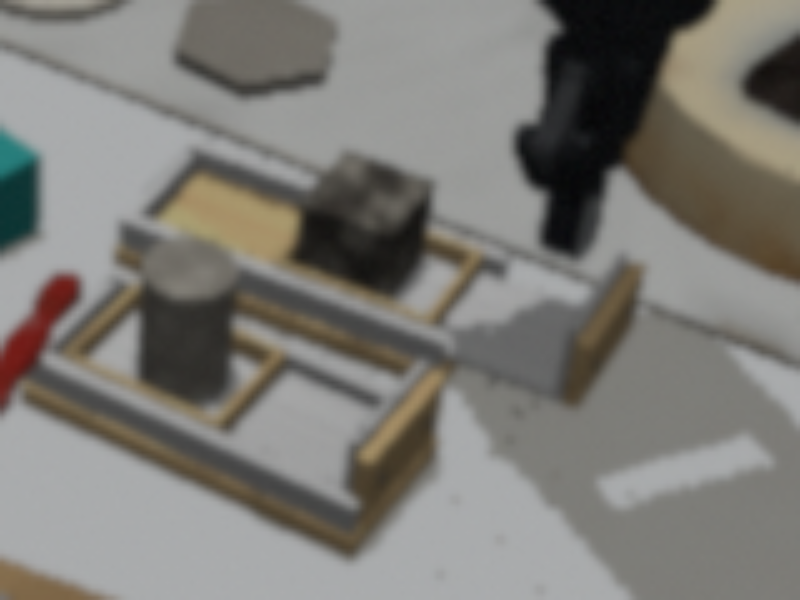

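The scene view confirms it: fingertip at crop (565,245), z ≈ 0.07, hanging over the tray behind the lip at (605,330). The fingers really end 36 mm above the reported TCP. I'll back off, go down 36 mm, and check.

Emit:
send_rows(
  motion=[
    [-20,0,-2,0,0,0,0],
    [-40,0,-2,0,0,0,0],
    [-52,0,0,0,0,0,0],
    [-54,0,0,0,0,0,0],
    [-54,0,20,0,0,0,0],
    [-54,0,32,0,0,0,0],
    [-54,0,36,0,0,0,0],
    [-54,0,36,0,0,0,0],
  ],
)

```text
time_s: 5.03
eef_pos: [0.4099, -0.306, -0.0023]
tcp_rot: [-0.0, 1.0, 0.025, -0.0]
wrist_force: [-0.3, -0.0, -0.5]
gripper_width: 0.001
finger_force: 0.0
```

```bash
cat > tip.py <<'E'
from h import *
import sys
w=sys.argv[1]
o=manip.observe();e=o['eef_pos'];print('tcp',e,'F',o['wrist_force'])
P=cloud(snap('scene','s'+w))
m=(abs(P[...,0]-e[0])<.014)&(abs(P[...,1]-e[1])<.014)&(P[...,2]>.022)&(P[...,2]<.1)
q=P[m]
print('tip',len(q),np.round(q.min(0),3),np.round(q.max(0),3))
E
python3 tip.py 3; python3 m.py top3
```

```text
tcp [ 0.40987725 -0.30601745 -0.00226416] F [-0.28331918 -0.02063252 -0.48223564]
tip 127 [ 0.396 -0.315  0.033] [ 0.421 -0.292  0.097]
cube 147 [ 0.44213524 -0.30205222  0.05173592] [ 0.42022361 -0.33523926  0.04803534] [ 0.44941517 -0.27336392  0.05872272]
cyl 146 [ 0.48215688 -0.19074602  0.05176367] [ 0.47680235 -0.22478541  0.0481246 ] [ 0.48840293 -0.16220413  0.05857524]
[0.15757719 0.36905502 0.24000078]
```

The tip is now at z = 0.033, in front of the lip. Pushing.

Emit:
send_rows(
  motion=[
    [6,0,0,0,0,0,0],
    [10,0,0,0,0,0,0],
    [13,0,0,0,0,0,0],
    [16,0,0,0,0,0,0],
    [20,0,0,0,0,0,0],
    [24,0,0,0,0,0,0],
    [28,0,0,0,0,0,0],
    [32,0,0,0,0,0,0],
    [36,0,0,0,0,0,0],
    [40,0,0,0,0,0,0],
    [44,0,0,0,0,0,0],
  ],
)

```text
time_s: 6.5
eef_pos: [0.4539, -0.3038, -0.0021]
tcp_rot: [-0.0, 1.0, 0.025, -0.0]
wrist_force: [-2.1, 0.0, 1.5]
gripper_width: -0.001
finger_force: 1.1
```

```bash
python3 m.py top4; python3 - <<'E'
from h import *
for n in('top0','top4'):
    s=load(n);P=cloud(s);q=P[(abs(P[...,0]-.58)<.12)&(abs(P[...,1]+.295)<.04)&(P[...,2]>.058)&(P[...,2]<.068)&(P[...,0]>.53)];print('cube top',q.mean(0))
    # far end of rails and pocket along tray centre line profile
    print([(int(P[v,380,0]*1000),int(P[v,380,2]*1000)) for v in range(148,200,2)])
E
```

```text
cube 66 [ 0.47034848 -0.28614477  0.05131408] [ 0.46351125 -0.30133451  0.04811216] [ 0.47519501 -0.27308817  0.05939891]
cyl 150 [ 0.48207557 -0.19107137  0.0517955 ] [ 0.47679662 -0.22478553  0.04800357] [ 0.4884034  -0.16210911  0.05945311]
[-0.75690257  0.56214685  0.57786154]
cube top [ 0.55463238 -0.29803314  0.06235135]
[(670, 0), (665, 1), (656, 24), (654, 12), (649, 10), (645, 10), (640, 10), (635, 11), (630, 11), (625, 13), (621, 12), (616, 12), (611, 12), (607, 9), (602, 10), (597, 14), (593, 10), (588, 15), (582, 27), (574, 60), (569, 61), (565, 63), (560, 61), (556, 60), (552, 60), (547, 62)]
cube top [ 0.58373574 -0.29621002  0.06231218]
[(670, 1), (665, 0), (656, 25), (654, 12), (649, 9), (644, 11), (640, 12), (635, 11), (630, 13), (625, 13), (621, 12), (614, 28), (605, 61), (600, 62), (596, 63), (591, 61), (587, 60), (582, 61), (578, 62), (574, 61), (569, 61), (565, 62), (561, 51), (560, 16), (555, 18), (550, 17)]
```

Emit:
send_rows(
  motion=[
    [4,0,0,0,0,0,0],
    [8,0,0,0,0,0,0],
    [12,0,0,0,0,0,0],
    [16,0,0,0,0,0,0],
    [19,0,0,0,0,0,0],
    [22,0,0,0,0,0,0],
    [24,0,0,0,0,0,0],
    [26,0,0,0,0,0,0],
  ],
)

```text
time_s: 7.55
eef_pos: [0.4798, -0.3025, -0.0021]
tcp_rot: [-0.0, 1.0, 0.025, -0.0]
wrist_force: [-2.8, 1.3, -0.9]
gripper_width: 0.0
finger_force: 1.0
```

Emit:
send_rows(
  motion=[
    [2,0,0,0,0,0,0],
    [4,0,0,0,0,0,0],
    [6,0,0,0,0,0,0],
  ],
)

```text
time_s: 7.92
eef_pos: [0.4857, -0.3022, -0.0021]
tcp_rot: [-0.0, 1.0, 0.025, -0.0]
wrist_force: [-2.3, 0.2, -2.0]
gripper_width: -0.001
finger_force: 1.0
```

Emit:
send_rows(
  motion=[
    [1.5,0,0,0,0,0,0],
    [3,0,0,0,0,0,0],
    [4.5,0,0,0,0,0,0],
  ],
)

```text
time_s: 8.3
eef_pos: [0.4887, -0.302, -0.0022]
tcp_rot: [-0.0, 1.0, 0.025, -0.001]
wrist_force: [-11.8, -3.3, 5.5]
gripper_width: -0.0
finger_force: 6.1
```

Emit:
send_rows(
  motion=[
    [1.5,0,0,0,0,0,0],
    [3,0,0,0,0,0,0],
    [4.5,0,0,0,0,0,0],
  ],
)

```text
time_s: 8.68
eef_pos: [0.4885, -0.3018, -0.0022]
tcp_rot: [-0.001, 1.0, 0.026, -0.005]
wrist_force: [-30.2, -9.8, 18.1]
gripper_width: -0.001
finger_force: 15.1
```

The force climbs with no movement, so the tray is at its stop. I'll back off and lift.

Emit:
send_rows(
  motion=[
    [-6,0,0,0,0,0,0],
    [-20,0,0,0,0,0,0],
    [-40,0,0,0,0,0,0],
    [-60,0,0,0,0,0,0],
    [-70,0,-30,0,0,0,0],
    [-70,0,-70,0,0,0,0],
    [-80,0,-100,0,0,0,0],
    [-80,0,-100,0,0,0,0],
  ],
)

```text
time_s: 9.68
eef_pos: [0.4147, -0.3068, 0.0999]
tcp_rot: [0.001, 1.0, 0.025, 0.002]
wrist_force: [1.0, 0.2, -0.3]
gripper_width: -0.0
finger_force: 0.0
```

```bash
python3 m.py top5; python3 - <<'E'
from h import *
P=cloud(load('top5'))
for u in (331,380): print(u,[(int(P[v,u,0]*1000),int(P[v,u,2]*1000)) for v in range(146,240,2)])
for nm,x0,y0,u in(('cube',.5,-.30,0),('cyl',.48,-.19,0)):
    q=P.reshape(-1,3);q=q[(abs(q[:,1]-y0)<.045)&(q[:,0]>.45)&(q[:,0]<.7)&(q[:,2]>.006)&(q[:,2]<.07)];print(nm,'board/rail x extent',np.percentile(q[:,0],[.2,99.8]))
o=manip.observe();print(o['eef_pos'])
s=snap('scene','scene5');c=s['img'][90:210,260:420,::-1];cv2.imwrite('pics/v5.png',cv2.resize(c,None,fx=5,fy=5))
E
```

```text
cube 155 [ 0.50591278 -0.29944364  0.05127647] [ 0.49892794 -0.33337538  0.04800298] [ 0.5132755  -0.27045479  0.05855234]
cyl 145 [ 0.48217783 -0.1903339   0.05170928] [ 0.47680402 -0.22470346  0.04815684] [ 0.48840292 -0.16213055  0.05811425]
[-0.27038858  0.60797733 -0.75089925]
331 [(673, 0), (668, 0), (663, 2), (659, -2), (654, -2), (650, -3), (644, 2), (635, 25), (633, 11), (628, 11), (621, 27), (618, 16), (613, 16), (609, 18), (596, 76), (592, 76), (588, 75), (583, 77), (579, 76), (574, 78), (570, 77), (566, 79), (563, 60), (562, 17), (557, 18), (553, 18), (548, 26), (544, 15), (539, 14), (534, 16), (530, 16), (525, 14), (520, 18), (516, 16), (511, 19), (506, 17), (502, 15), (497, 17), (493, 19), (488, 18), (484, 56), (479, 48), (474, 0), (469, -2), (464, -2), (460, -3), (455, -2)]
380 [(675, 1), (671, -3), (666, -2), (656, 25), (654, 11), (640, 61), (635, 62), (631, 63), (626, 64), (622, 64), (618, 60), (613, 64), (609, 60), (605, 62), (600, 61), (596, 62), (596, 21), (592, 20), (587, 16), (583, 17), (578, 16), (572, 31), (569, 16), (564, 16), (559, 21), (555, 16), (550, 16), (546, 17), (541, 17), (536, 17), (532, 17), (527, 14), (522, 19), (518, 17), (513, 17), (508, 56), (503, 50), (499, 8), (495, 0), (490, 0), (485, -2), (481, 3), (476, 1), (471, 0), (467, -3), (462, -2), (457, 1)]
cube board/rail x extent [0.49469236 0.65904011]
cyl board/rail x extent [0.47681347 0.63874903]
[ 0.41441882 -0.30624238  0.09867418]
```

View pics/v5.png

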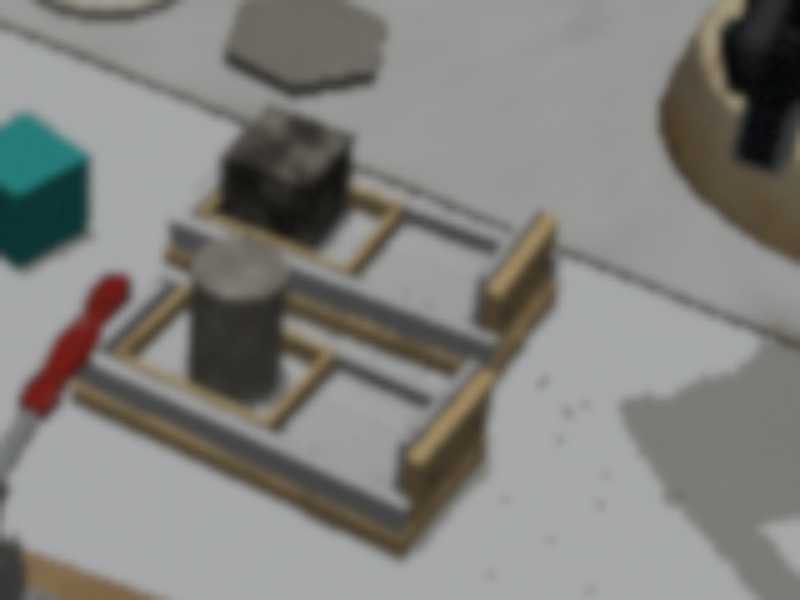

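The view shows the cube tray home (lip at crop (520,270), level with the board end). The cube stands in its pocket and the cylinder is untouched. Next I'll go behind the cylinder lip.

```bash
python3 - <<'E'
from h import *
o=manip.observe();print(o['eef_pos'],goto((.518,-.193,.07),-.01))
E
```

```text
[ 0.41411546 -0.30579093  0.09775043] (array([ 109.3, -107.5,   27.8]), array([ 0.01, -0.01,  3.41]))
```

Emit:
send_rows(
  motion=[
    [10,-20,0,0,0,1,0],
    [35,-45,0,0,0,2,0],
    [60,-70,5,0,0,3.4,0],
    [85,-95,15,0,0,3.4,0],
    [103,-105,22,0,0,3.4,0],
    [109,-107.5,27,0,0,3.4,0],
    [109,-107.5,27,0,0,3.4,0],
    [109,-107.5,27,0,0,3.4,0],
  ],
)

```text
time_s: 10.78
eef_pos: [0.5176, -0.1937, 0.0709]
tcp_rot: [-0.0, 1.0, -0.005, -0.0]
wrist_force: [0.2, 0.2, 0.2]
gripper_width: -0.001
finger_force: 0.0
```

```bash
python3 - <<'E'
from h import *
o=manip.observe();e=o['eef_pos'];print(e,goto((.516,-.193,-.006),-.01))
P=cloud(snap('wrist','wrist6'));q=P[(abs(P[...,0]-e[0])<.02)&(abs(P[...,1]-e[1])<.02)&(P[...,2]>.085)&(P[...,2]<.135)];print('tip',len(q),q.min(0),q.max(0))
q=P[(abs(P[...,0]-.485)<.03)&(abs(P[...,1]+.193)<.04)&(P[...,2]>.05)&(P[...,2]<.062)];print('lip',len(q),q.min(0),q.max(0))
E
```

```text
[ 0.51762029 -0.19371503  0.07088307] (array([-1.6, -0.7, 76.9]), array([-0.  ,  0.03, -0.02]))
tip 1824 [ 0.52341466 -0.20778544  0.11055698] [ 0.52980243 -0.18050475  0.13499735]
lip 494 [ 0.47661459 -0.22492679  0.0500087 ] [ 0.48936387 -0.16175011  0.0580166 ]
```

Emit:
send_rows(
  motion=[
    [-1,-1,20,0,0,0,0],
    [-1,-1,45,0,0,0,0],
    [-1,-1,65,0,0,0,0],
    [-1,-1,74,0,0,0,0],
    [-1,-1,76,0,0,0,0],
    [-1,-1,76,0,0,0,0],
  ],
)

```text
time_s: 11.58
eef_pos: [0.5177, -0.1923, -0.0045]
tcp_rot: [0.0, 1.0, -0.005, 0.0]
wrist_force: [-1.0, 0.2, 0.5]
gripper_width: -0.001
finger_force: 0.0
```

```bash
python3 tip.py 7; python3 m.py top7
```

```text
tcp [ 0.51767458 -0.19234746 -0.00448412] F [-0.96165409  0.2179684   0.48054899]
tip 178 [ 0.504 -0.205  0.03 ] [ 0.528 -0.178  0.099]
  return _methods._mean(a, axis=axis, dtype=dtype,
  ret = um.true_divide(
Traceback (most recent call last):
  File "m.py", line 5, in <module>
    q=P[(P[:,0]>x0)&(P[:,0]<x1)&(abs(P[:,1]-y0)<.045)&(P[:,2]>.048)&(P[:,2]<.06)];print(nm,len(q),np.median(q,0),q.min(0),q.max(0))
                                                                                                                 ~~~~~^^^
ValueError: zero-size array to reduction operation minimum which has no identity
```

The tip is behind the lip at z = 0.03, clear of the floor. Drawing out.

Emit:
send_rows(
  motion=[
    [-6,0,0,0,0,0,0],
    [-11,0,0,0,0,0,0],
    [-14,0,0,0,0,0,0],
    [-17,0,0,0,0,0,0],
    [-20,0,0,0,0,0,0],
    [-24,0,0,0,0,0,0],
    [-28,0,0,0,0,0,0],
    [-32,0,0,0,0,0,0],
    [-36,0,0,0,0,0,0],
    [-40,0,0,0,0,0,0],
    [-44,0,0,0,0,0,0],
    [-48,0,0,0,0,0,0],
  ],
)

```text
time_s: 13.18
eef_pos: [0.4691, -0.1917, -0.005]
tcp_rot: [0.0, 1.0, -0.005, 0.0]
wrist_force: [2.0, -1.1, 0.1]
gripper_width: -0.004
finger_force: 1.1
```

Emit:
send_rows(
  motion=[
    [-4,0,0,0,0,0,0],
    [-8,0,0,0,0,0,0],
    [-12,0,0,0,0,0,0],
    [-16,0,0,0,0,0,0],
    [-20,0,0,0,0,0,0],
    [-24,0,0,0,0,0,0],
    [-28,0,0,0,0,0,0],
    [-32,0,0,0,0,0,0],
    [-36,0,0,0,0,0,0],
    [-39,0,0,0,0,0,0],
    [-41,0,0,0,0,0,0],
    [-43,0,0,0,0,0,0],
  ],
)

```text
time_s: 14.68
eef_pos: [0.4262, -0.1911, -0.0051]
tcp_rot: [-0.0, 1.0, -0.005, -0.0]
wrist_force: [1.7, -0.8, 1.0]
gripper_width: 0.003
finger_force: 1.0
```

```bash
python3 tip.py 8; python3 - <<'E'
from h import *
P=cloud(snap('wrist','wrist8'))
q=P[(abs(P[...,0]-.4)<.03)&(abs(P[...,1]+.193)<.04)&(P[...,2]>.05)&(P[...,2]<.062)];print('lip',len(q),q.min(0),q.max(0))
E
```

```text
tcp [ 0.4262155  -0.19112525 -0.00507841] F [ 1.66089749 -0.81504628  1.00883335]
tip 139 [ 0.412 -0.205  0.031] [ 0.438 -0.177  0.1  ]Traceback (most recent call last):
  File "<stdin>", line 3, in <module>
    return umr_minimum(a, axis, None, out, keepdims, initial, where)
ValueError: zero-size array to reduction operation minimum which has no identity
```

Emit:
send_rows(
  motion=[
    [-3,0,0,0,0,0,0],
    [-6,0,0,0,0,0,0],
    [-8,0,0,0,0,0,0],
    [-10,0,0,0,0,0,0],
    [-11.5,0,0,0,0,0,0],
    [-13,0,0,0,0,0,0],
  ],
)

```text
time_s: 15.52
eef_pos: [0.4133, -0.1911, -0.0051]
tcp_rot: [0.0, 1.0, -0.005, 0.0]
wrist_force: [6.1, 0.3, -0.5]
gripper_width: -0.002
finger_force: 3.0
```

Emit:
send_rows(
  motion=[
    [-1.5,0,0,0,0,0,0],
    [-3,0,0,0,0,0,0],
    [-4.5,0,0,0,0,0,0],
  ],
)

```text
time_s: 15.9
eef_pos: [0.4134, -0.1916, -0.0047]
tcp_rot: [0.001, 1.0, -0.006, 0.004]
wrist_force: [22.6, 12.0, -13.5]
gripper_width: 0.002
finger_force: 10.9
```

The front stop is reached: 23 N and no further movement. I'll release forward and lift clear.

Emit:
send_rows(
  motion=[
    [4.5,0,0,0,0,0,0],
    [12,0,0,0,0,0,0],
    [18,0,0,0,0,0,0],
    [18,0,0,0,0,0,0],
    [18,0,-20,0,0,0,0],
    [18,0,-50,0,0,0,0],
    [18,0,-100,0,0,0,0],
    [0,0,-140,0,0,0,0],
    [-20,0,-180,0,0,0,0],
    [-20,40,-190,0,0,0,0],
    [-20,80,-190,0,0,0,0],
  ],
)

```text
time_s: 17.27
eef_pos: [0.3882, -0.2719, 0.1864]
tcp_rot: [0.001, 1.0, -0.004, 0.001]
wrist_force: [1.1, -0.1, -1.0]
gripper_width: 0.001
finger_force: 0.0
```

Emit:
send_rows(
  motion=[
    [-10,50,0,0,0,0,0],
    [-20,100,0,0,0,0,0],
    [-30,150,0,0,0,0,0],
    [-40,200,0,0,0,0,0],
    [-40,200,0,0,0,0,0],
    [-40,200,0,0,0,0,0],
  ],
)

```text
time_s: 18.02
eef_pos: [0.3455, -0.4695, 0.1843]
tcp_rot: [-0.001, 1.0, -0.005, -0.0]
wrist_force: [0.0, -0.0, -0.1]
gripper_width: -0.001
finger_force: 0.0
```

```bash
python3 m.py top9; python3 - <<'E'
from h import *
s=load('top9');P=cloud(s)
for u in (331,380): print(u,[(int(P[v,u,0]*1000),int(P[v,u,2]*1000)) for v in range(150,270,3)])
c=s['img'][100:310,180:420,::-1];cv2.imwrite('pics/v9.png',cv2.resize(c,None,fx=2.7,fy=2.7,interpolation=cv2.INTER_CUBIC))
E
```

```text
cube 152 [ 0.50589804 -0.29887788  0.05136442] [ 0.49892512 -0.33333866  0.04807619] [ 0.51332747 -0.27041132  0.0598022 ]
cyl 151 [ 0.39590115 -0.18978352  0.05152407] [ 0.39048288 -0.22343928  0.04818536] [ 0.48818735 -0.16126892  0.05967643]
[-0.07161858  0.17712409 -0.19958759]
331 [(664, -2), (656, -1), (649, -1), (637, 27), (633, 12), (488, 905), (619, 12), (612, 12), (605, 9), (598, 10), (591, 12), (583, 13), (577, 9), (570, 11), (563, 11), (556, 11), (548, 13), (542, 9), (534, 17), (527, 16), (520, 15), (512, 76), (505, 76), (499, 79), (492, 76), (486, 80), (479, 76), (472, 17), (465, 28), (458, 18), (451, 16), (444, 18), (437, 18), (431, 20), (424, 18), (417, 16), (410, 18), (403, 17), (400, 53), (393, 50)]
380 [(666, 0), (654, 23), (640, 64), (633, 62), (627, 60), (620, 62), (613, 63), (607, 61), (600, 62), (596, 41), (592, 17), (585, 18), (578, 15), (571, 16), (564, 15), (557, 16), (550, 20), (543, 17), (536, 20), (530, 15), (522, 16), (515, 19), (508, 53), (501, 50), (495, 0), (488, 4), (481, -1), (474, -2), (467, 1), (460, 0), (453, 0), (446, -1), (439, 2), (432, 1), (425, 0), (418, 0), (411, 2), (403, -1), (396, -2), (389, -2)]
```

View pics/v9.png

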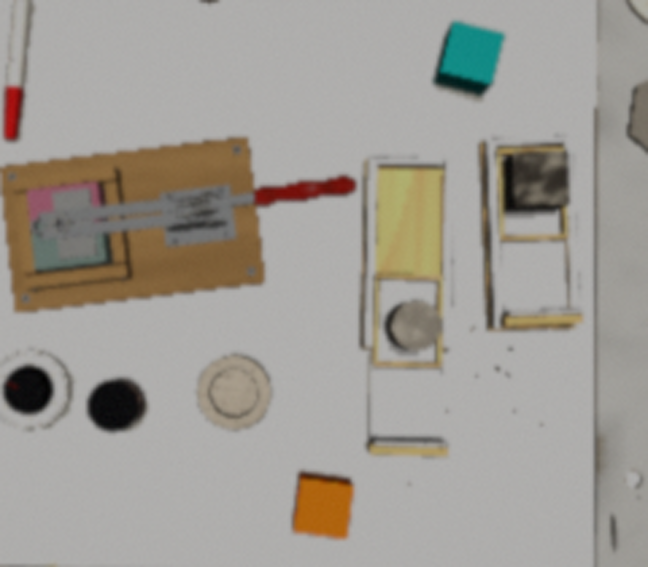

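The picture shows the cube tray home (lip at (540,321)) and the cylinder tray drawn out (lip at (408,447)). Both castings are standing, the other items are undisturbed, and the arm is clear. Handing in.

```bash
python3 -c "
from cell import manip
print(manip.job_done())"
```

```text
the job is handed in; nothing more can be done
None
```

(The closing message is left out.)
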